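# Start a run on the microscope-slide incubator

## Robot

A 6-joint arm with a two-finger parallel gripper is mounted at the origin on the work surface. World frame = base frame: x ahead of the robot, y to its left, z up, the work surface at z = 0. Lengths are in m, angles in rad, forces in N, time in s.
With the tool pointing down it reaches from about 0.275 to 1 m from the base axis. Payload 8.4 kg.
Tool frame: the origin (TCP) lies midway between the tips of the shut fingers; the grasp point (between the pads) lies 19 mm behind it; z points along the fingers, y is the direction in which the jaws open and shut (so a half turn about z gives the same grasp; the last joint's range is limited). The gripper opens to 85 mm and grips with 20 to 120 N. Pads are 22 mm wide; open, the fingers measure 114 mm over their backs; the gripper's body (76 mm by 85 mm) begins 54 mm behind the grasp point. The pads swing forward as they close: fully open they stand 13 mm farther back than shut.
Start: joints at [1.247, 0.353, 1.633, -0, 1.155, -0.002], TCP at [0.198, 0.593, 0.231] pointing down, gripper open.
Joint ranges: [-2.63, 2.63], [-0.92, 2.1], [0.06, 2.66], [-1.3, 4.44], [0, 2.69], [-3.02, 3.02]. Speed limits (rad/s): [2.22, 2.22, 2.79, 3.14, 3.14, 3.14].

## Interface

Orientations are given as a unit quaternion [x, y, z, w].
In Python, from cell import * gives the robot as it stands.
- The arm moves only by the tool servo_tool, never from a script. Its argument "rows" is one flat list of numbers, 7 for each row, row after row: the finger opening in m, from 0 to 0.0854, then the shift along the world's x, y, z in m, then the turn, a rotation vector about the world's x, y, z in degrees. A call has exactly 8 rows; each row shifts and turns the commanded pose from where the row before left it; what a row does not reach is not made up. A row lasts 1/10 s, in which the tool goes at most 50 mm and 8.59 degrees, less where a joint would pass 70% of its speed; a pose out of reach is approached as far as the arm can. A call is refused whole if a number of a shift passes 0.05 or a number of a turn 8.59, either way. A call with a gripper value outside its range is refused whole. The fingers move at their own pace and stop on an object; "grip_force" is the grip in N (left out, the last holds). Time passes only in rows, so rows that do not move let the fingers close, or fill a call up. It gives the time, the measured TCP pose, the force and the opening at its end, in the units of the state.
- observe(): the state, without advancing time (a new reading comes with each control period).
- camera(name): name is "scene" or "side" or "wrist"; returns a dict with "pixels" (400x640x3 uint8, red, green, blue), "mtx" (3x3 intrinsics, pixels), "R" (3x3) and "t" (3): a world point X has camera coordinates R X + t; the wrist camera has in their place "mount" (4x4, takes a point from camera to tool coordinates, whose origin is the TCP and whose axes are the flange's). Camera axes: x right, y down, z forward; pixel columns grow to the right and rows downward; lengths in m; the calibration is good to about 2 mm. A picture is of the moment at which its call begins: read the wrist's pose just before it. There is no depth.
- close_job(): hands the job in, once; it reports no verdict.
The state is a dict: "time": time; "qpos": joint angles; "qd": joint speeds; "joint_efforts": joint torques, N m; "eef_pos": TCP position; "tool_rot": TCP orientation; "force": force on the tool from outside, world axes, zero at the start; "torque": the same for the moment, N m; "opening": finger opening in m.
Only numpy, scipy, OpenCV 4.12 (cv2) and the standard library are available. Lean on these libraries where they do the work, as an engineer would, in place of code of your own. Each camera call takes 0.05 s, during which the arm holds its last target. There are 200 camera calls.

## Task

Start the run on the slide incubator: press down the raised left end of the rocker on its front panel to switch it on, then push the open lid down until it is fully shut, without slamming it, then press the wide key at the right of the panel all the way in and let it come back up. Do not press the three small square keys, do not swing the lid wide open, and do not pick up or shift any of the things standing around.

Things in the scene. Friction and masses are not known exactly. Their poses are not given: they have to be found in the camera images.
- incubator: white benchtop incubator for microscope slides, fixed to the bench, 360 x 360 x 95 mm high. Origin: centre of its underside on the bench; x points to its rear (roughly away from the robot), y to its left, z up. Behind the front panel its top is flat at z 95 mm: the lid covers local y -170 to +90; y +90 to +180 is an open shoulder where two small things stand
- panel: sloped front panel of the incubator, across its full width, local x -180 to -75 mm, rising evenly from z 67 to z 95 (0.26 rad). Origin: middle of its face; z is its outward normal, x runs up the slope, y to the left. All controls stand in one row at its x = 0, from left (+y) to right: rocker, display, three small keys, wide start key
- rocker (a joint): black two-position mains rocker at the left of the panel (panel y +132 mm), 36 mm long across the panel (y) by 22 mm, pivoting in its middle 9 mm above the panel, top slightly dished. 0 = off, left end up, right end down; 0.44 rad = on, left end down. Sprung over centre (peak about 3 N at its end): pressed past the middle (0.22 rad, about 4 mm at the end) it snaps over and stays
- rocker_raised_end (a point): point on the top face of the rocker 16 mm left of its pivot (2 mm inside its left end), moves with the rocker: the place to press; it goes down about 7 mm from off to on
- lid (a joint): hinge of the white lid: 0 = fully shut, about 0.7 to 0.95 rad open at the start; a stiff friction hinge, it stays where it is left and takes about 2 N at the front edge to push down
- lid_hinge (a point): point on the lid's hinge axis, at the middle of its width (incubator local 155, -40, 108 mm); the axis is along the incubator's y, at the rear of the lid
- lid_edge (a point): middle of the lid's front top edge, moves with the lid. The lid is 260 mm wide, 215 mm from hinge axis to front edge; its outer face is flat, 18 mm above the hinge axis when shut (126 mm above the bench); a small lip, 70 mm wide, sticks out 13 mm beyond the front edge in the middle. Push anywhere on the outer face near the front
- start_key (a joint): start key: wide white key, 44 mm (local y) by 22 mm, at the right end of the panel (panel y -134 mm), standing 8 mm proud of the panel. 0 = up, 4 mm = all the way in (along the panel's normal); spring return, about 1.5 N to start moving, 5 N all the way in
- start_key_top (a point): centre of the start key's top face, moves with it; its z axis is the panel's normal
- key_a (a joint): small square white key, 20 mm, same height and travel as the start key, panel y (mm) +5; not to be pressed
- key_b (a joint): the same, panel y (mm) -37; not to be pressed
- key_c (a joint): the same, panel y (mm) -79, the nearest to the start key; not to be pressed
- dropper: bystander: amber dropper bottle, 32 mm wide, 68 mm tall, on the incubator's left shoulder; origin: centre of its underside
- coverslips: bystander: small clear box 45 x 40 x 18 mm on the left shoulder; origin: centre of its underside
- coplin_jar: bystander: glass staining jar with white lid, 60 mm wide, 106 mm tall, right of the incubator; origin: centre of its underside
- tube_rack: bystander: white rack of small tubes, 90 x 170 x 55 mm, right of the incubator; origin: centre of its underside
- petri_dish: bystander: flat dish 92 mm wide, 16 mm high, left of the incubator; origin: centre of its underside
- slide_mailer: bystander: white slide case 34 x 86 x 20 mm, left of the incubator; origin: centre of its underside
- marker: bystander: marker pen, 137 mm long, 14 mm thick, lying in front of the incubator; origin: underside near its middle
- forceps: bystander: steel forceps, 135 mm long, 7 mm high, lying in front of the incubator; origin: underside at the middle

How it is judged:
By the outcome, as a careful person would: the job done as asked, in the order asked, and still so for the second after the job is handed in, with the robot touching nothing.
It also fails if it takes over 45 s, if anything falls off the work surface, if the arm or the gripper's body presses on something with over 40 N, if the wrist force passes 120 N, or if a joint passes its speed limit or range.

## Working session

There is one attempt and no reset: what is moved stays moved. The work goes in short steps, Python scripts to look and compute and a tool call to move; the robot and the scene stay as the last step left them, time stands still between calls to the robot, and variables do not carry over. Pictures are saved under pics/ and viewed, about 8 in all and at most 12, crops included, and the job is handed in when it is done.

Besides the shell and the picture viewer there is one more tool, called after "Emit:" in YAML: its name, and indented under it one key for each argument. servo_tool: Moves the arm, as the interface text tells. Its arguments: {"type":"object","properties":{"rows":{"type":"array","items":{"type":"number"}},"grip_force":{"type":"number"}},"required":["rows"]}

```bash
mkdir -p pics; ls; python3 - <<'E'
from cell import *
import cv2,numpy as np
s=observe();print(s)
for n in ("scene","side"):
    c=camera(n);cv2.imwrite(f"pics/{n}0.png",c["pixels"][:,:,::-1]);np.savez(f"{n}0.npz",**c);print(n,c["mtx"],c["R"],c["t"])
E
```

```text
pics
{'time': 0.0, 'qpos': array([ 1.24662481e+00,  3.53653322e-01,  1.63414089e+00,  3.34360292e-06,
        1.15520426e+00, -2.38467382e-03]), 'qd': array([ 3.29741139e-04,  1.39171154e-03, -6.79864956e-04,  1.61965590e-05,
       -1.22613369e-04, -6.01303586e-04]), 'joint_efforts': array([ 1.91891231e-03, -6.05252552e+01, -3.42063224e+01,  3.10851256e-04,
        9.49182606e-03,  9.47709452e-06]), 'eef_pos': array([0.19750026, 0.59246635, 0.23055556]), 'tool_rot': array([ 1.60200783e-01,  9.87084199e-01, -6.93311953e-04, -1.15769115e-04]), 'force': array([ 0.25904691, -0.05067756,  0.27581829]), 'torque': array([ 0.0407519 , -0.02367034, -0.02932886]), 'opening': 0.08516531639891335}
scene [[385.38633645   0.         320.16157454]
 [  0.         385.38633645 202.05291115]
 [  0.           0.           1.        ]] [[ 0.4399426   0.89791984 -0.01380105]
 [ 0.68986453 -0.34776336 -0.63493903]
 [-0.57492385  0.26981587 -0.77243897]] [-0.30941133 -0.33086653  1.47407009]
side [[384.38636962   0.         319.87314981]
 [  0.         384.38636962 205.17014778]
 [  0.           0.           1.        ]] [[ 0.99996927  0.00577906 -0.00529652]
 [-0.00169364 -0.5004286  -0.86577615]
 [-0.00765391  0.86575852 -0.50040344]] [-0.59013753  0.09673147  0.85187142]
```

View pics/scene0.png

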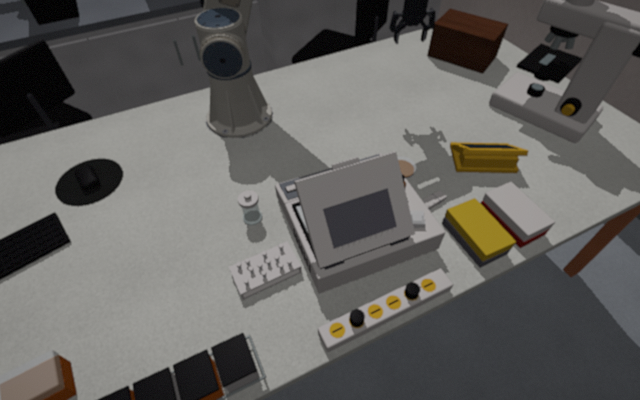

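View pics/side0.png

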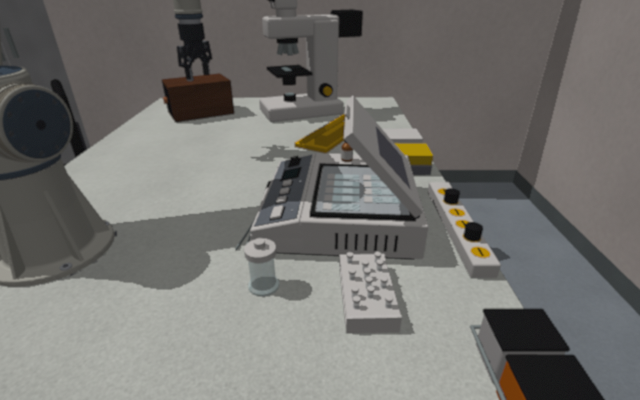

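The scene view shows the incubator from behind, with its rear bottom corners near (320,282) and (442,248). The side view shows its right wall at (243..425,253), the panel with the black rocker at about (293,165), and the start key near (270,213). I'll do a rough fit next and overlay it on a crop.

```bash
cat > h.py <<'E'
import numpy as np,cv2
from scipy.optimize import least_squares
from scipy.spatial.transform import Rotation as Ro
def proj(c,X):
    p=(c["R"]@np.atleast_2d(X).T).T+c["t"];p=p@c["mtx"].T;return p[:,:2]/p[:,2:]
def inc(P,L):
    x,y,a=P;R=Ro.from_euler('z',a).as_matrix();return np.atleast_2d(L)@R.T+[x,y,0]
def panel(px,py,pz):  # panel coords -> incubator local
    a=np.arctan2(28,105);return [-.1275+px*np.cos(a)-pz*np.sin(a),py,.081+px*np.sin(a)+pz*np.cos(a)]
def lidpt(th,d,y,h=.018): # d from hinge to front, y local, h above axis
    return [.155-d*np.cos(th)+h*np.sin(th)*1.0,y,.108+d*np.sin(th)+h*np.cos(th)]
E
cat > fit.py <<'E'
from h import *
sc=dict(np.load("scene0.npz"));sd=dict(np.load("side0.npz"))
obs=[(sc,[.18,-.18,0],(320,282)),(sc,[.18,.18,0],(442,248)),(sd,[.18,-.18,0],(425,256)),(sd,[-.18,-.18,0],(243,250)),(sd,panel(0,.132,.009),(292,165)),(sd,panel(0,-.134,.008),(279,211))]
lid=[(sc,(.215,-.17),(395,153)),(sc,(.215,.09),(299,184))]
def res(v):
    r=[proj(c,inc(v[:3],L))[0]-q for c,L,q in obs]
    r+=[proj(sc,inc(v[:3],lidpt(v[3],.215,y)))[0]-q for y,q in ((.09,(395,153)),(-.17,(299,180)))]
    return np.ravel(r)
f=least_squares(res,[.6,.1,0,.8],loss='soft_l1',f_scale=3);print(f.x,f.fun.round(1))
np.save("P.npy",f.x)
P=f.x[:3];th=f.x[3]
for n,c,(x0,y0,x1,y1) in (("scene",sc,(230,130,470,300)),("side",sd,(220,80,450,270))):
    k=3;im=cv2.resize(c["pixels"][:,:,::-1][y0:y1,x0:x1],None,fx=k,fy=k,interpolation=cv2.INTER_CUBIC).copy()
    def poly(L,col):
        q=((proj(c,inc(P,L))-[x0,y0])*k).astype(np.int32);cv2.polylines(im,[q],True,col,1)
    for z in (0,): poly([[.18,-.18,0],[.18,.18,0],[-.18,.18,0],[-.18,-.18,0]],(0,0,255))
    poly([[-.075,-.18,.095],[.18,-.18,.095],[.18,.18,.095],[-.075,.18,.095]],(0,255,0))
    poly([[-.075,-.18,.095],[-.18,-.18,.067],[-.18,.18,.067],[-.075,.18,.095]],(0,255,0))
    poly([lidpt(th,.215,.09),lidpt(th,.215,-.17),lidpt(th,0,-.17),lidpt(th,0,.09)],(255,0,0))
    for yc,w,l,h in((.132,.036,.022,.009),(-.134,.044,.022,.008),(.005,.02,.02,.008),(-.037,.02,.02,.008),(-.079,.02,.02,.008)):
        poly([panel(sx*l/2,yc+sy*w/2,h) for sx,sy in((1,1),(1,-1),(-1,-1),(-1,1))],(0,255,255))
    cv2.imwrite(f"pics/{n}_ov.png",im)
E
python3 fit.py
```

```text
[ 0.63686508  0.14940681 -0.06293153  0.73782274] [ 3.1 12.2 -0.9  0.2 -3.2  4.3 10.2  3.9  1.1 -6.  -1.7 -2.5  0.5 -4.8
 -1.5 -1.5]
```

View pics/side_ov.png

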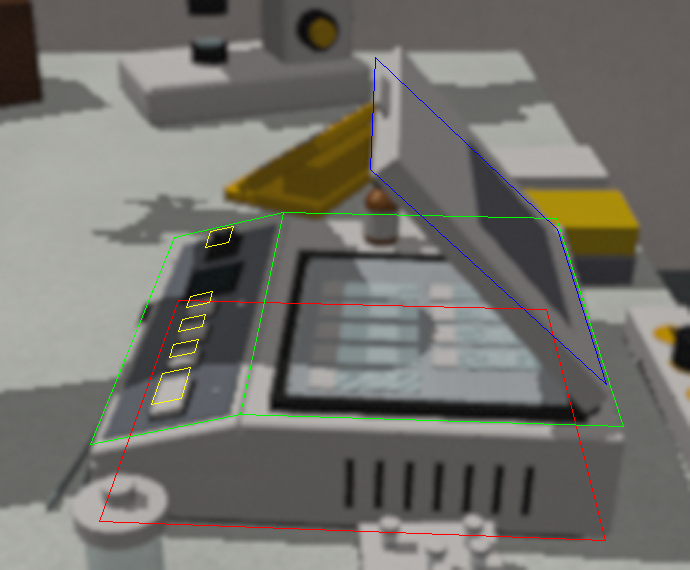

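The crop shows the overlay close to true. The panel's right corner is at crop (97,447), the panel/top corner at (242,418), the start key centre at (170,390), and the rocker at (222,241). I'll refit with these and then go look from above with the wrist camera.

```bash
cat > fit2.py <<'E'
from h import *
sc=dict(np.load("scene0.npz"));sd=dict(np.load("side0.npz"))
S=lambda u,v:(220+u/3,80+v/3)
obs=[(sc,[.18,-.18,0],(320,282)),(sd,[.18,-.18,0],S(606,541)),(sd,[-.18,-.18,.067],S(97,447)),(sd,[-.075,-.18,.095],S(242,418)),(sd,[.18,-.18,.095],S(623,432)),
(sd,panel(0,.132,.009),S(222,241)),(sd,panel(0,-.134,.008),S(170,388)),(sd,[-.075,.18,.095],S(280,222))]
def res(v):
    r=[proj(c,inc(v[:3],L))[0]-q for c,L,q in obs]
    r+=[proj(sc,inc(v[:3],lidpt(v[3],.215,y)))[0]-q for y,q in ((.09,(395,153)),(-.17,(299,180)))]
    return np.ravel(r)
f=least_squares(res,[.6,.1,0,.8],loss='soft_l1',f_scale=2);print(f.x,f.fun.round(1))
np.save("P.npy",f.x);P=f.x[:3]
print("rocker end",inc(P,panel(0,.148,.013)),"start",inc(P,panel(0,-.134,.008)),"lid edge",inc(P,lidpt(f.x[3],.215,-.04)))
E
python3 fit2.py
python3 - <<'E'
from cell import *
c=camera("wrist");print(c["mount"],c["mtx"])
E
```

```text
[ 0.63724694  0.14523827 -0.06455103  0.78158698] [ 1.5 12.9  0.3  1.3 -2.4  0.  -0.7 -0.1  0.8 -0.5 -0.8 -0.8  0.5  0.1
  1.3 -2.5  0.9 -4.2 -2.2 -0.7]
rocker end [[0.51621677 0.30137064 0.09356105]] start [[0.49931165 0.01987486 0.08872988]] lid edge [[0.64970837 0.10434927 0.27222379]]
[[ 2.32774649e-04 -9.59525194e-01 -2.81622704e-01  7.18594036e-02]
 [ 9.99999596e-01 -2.12552509e-05  8.98966952e-04 -3.57805534e-04]
 [-8.68567400e-04 -2.81622799e-01  9.59524801e-01 -1.42842145e-01]
 [ 0.00000000e+00  0.00000000e+00  0.00000000e+00  1.00000000e+00]] [[331.68862496   0.         321.06356819]
 [  0.         331.68862496 201.04496898]
 [  0.           0.           1.        ]]
```

Emit:
servo_tool:
  rows: [0,0.033,-0.036,0.003,0,0,3.7,0,0.033,-0.036,0.003,0,0,3.7,0,0.033,-0.036,0.003,0,0,3.7,0,0.033,-0.036,0.003,0,0,3.6,0,0.033,-0.036,0.003,-0.24,-3.72,0,0,0.033,-0.036,0.003,-0.24,-3.72,0,0,0.033,-0.036,0.003,-0.24,-3.72,0,0,0.033,-0.036,0.003,-0.24,-3.72,0]

```text
time: 0.95
eef_pos: [0.4627, 0.3033, 0.2555]
tool_rot: [0.032, 0.991, -0.004, 0.131]
force: [0.3, 0.8, 0.6]
opening: -0.0002
```

```bash
cat > wl.py <<'E'
from cell import *
from h import *
import sys
def wcam(name):
    s=observe();c=camera("wrist")
    T=np.eye(4);T[:3,:3]=Ro.from_quat(s["tool_rot"]).as_matrix();T[:3,3]=s["eef_pos"]
    W=np.linalg.inv(T@c["mount"]);c["R"]=W[:3,:3];c["t"]=W[:3,3]
    np.savez(name+".npz",pixels=c["pixels"],mtx=c["mtx"],R=c["R"],t=c["t"])
    return s,c
def ov(c,P,th=None,k=1,crop=(0,0,640,400)):
    x0,y0,x1,y1=crop
    im=cv2.resize(c["pixels"][:,:,::-1][y0:y1,x0:x1],None,fx=k,fy=k,interpolation=cv2.INTER_CUBIC).copy()
    def poly(L,col):
        q=((proj(c,inc(P,L))-[x0,y0])*k).astype(np.int32);cv2.polylines(im,[q],True,col,1)
    poly([[-.075,-.18,.095],[-.18,-.18,.067],[-.18,.18,.067],[-.075,.18,.095]],(0,255,0))
    for yc,w,l,h in((.132,.036,.022,.009),(-.134,.044,.022,.008),(.005,.02,.02,.008),(-.037,.02,.02,.008),(-.079,.02,.02,.008)):
        poly([panel(sx*l/2,yc+sy*w/2,h) for sx,sy in((1,1),(1,-1),(-1,-1),(-1,1))],(0,255,255))
    return im
if __name__=="__main__":
    n=sys.argv[1];s,c=wcam(n)
    for k in("time","eef_pos","tool_rot","force","opening"):print(k,s[k])
    cv2.imwrite(f"pics/{n}.png",ov(c,np.load("P.npy")[:3]))
E
python3 wl.py w1
```

```text
time 0.95
eef_pos [0.46273103 0.30328416 0.25551679]
tool_rot [ 0.03221391  0.99084783 -0.00431056  0.13101246]
force [0.34570583 0.76359054 0.57239905]
opening -0.00015925000382731888
```

View pics/w1.png

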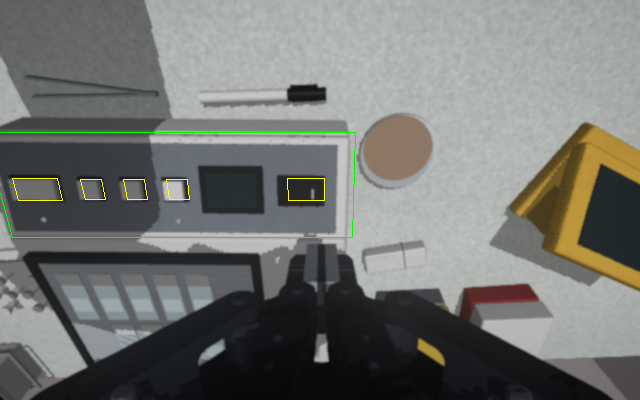

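The wrist view shows the panel well. The start key centre is at about (35.5,190), the keys at (91/133.5/176,189), the rocker housing at (278–325,190), and the closed fingertips at (320,255). The overlay is about 2 px too far left, so I'll refit with this view.

```bash
cat >> fit2.py <<'E'
w=dict(np.load("w1.npz"))
wo=[(panel(0,-.134,.008),(35.5,189.5)),(panel(0,-.079,.008),(92,189)),(panel(0,-.037,.008),(134,189)),(panel(0,.005,.008),(176.5,189)),(panel(0,.132,.006),(302,190))]
def res2(v):
    return np.concatenate([res(v)*.7]+[proj(w,inc(v[:3],L))[0]-q for L,q in wo])
f=least_squares(res2,f.x,loss='soft_l1',f_scale=2);print(f.x,f.fun.round(1))
np.save("P.npy",f.x);P=f.x[:3]
print("rocker end",inc(P,panel(0,.148,.0125)),"press@19 z+20",inc(P,panel(0,.151,.033)),"start",inc(P,panel(0,-.134,.008)),"lid edge",inc(P,lidpt(f.x[3],.215,-.04)))
E
python3 fit2.py
```

```text
[ 0.63724694  0.14523827 -0.06455103  0.78158698] [ 1.5 12.9  0.3  1.3 -2.4  0.  -0.7 -0.1  0.8 -0.5 -0.8 -0.8  0.5  0.1
  1.3 -2.5  0.9 -4.2 -2.2 -0.7]
rocker end [[0.51621677 0.30137064 0.09356105]] start [[0.49931165 0.01987486 0.08872988]] lid edge [[0.64970837 0.10434927 0.27222379]]
[ 0.63713468  0.14320361 -0.06603604  0.80647706] [ 0.5  9.2  0.3  1.4 -1.9  0.4 -0.6  0.3  0.6  0.1 -0.5 -0.4  0.2  0.4
  1.  -1.6  0.9 -2.7 -1.8 -0.2  0.1 -0.1 -0.7  0.4 -0.2  0.5 -0.2  0.5
  2.7 -0.9]
rocker end [[0.51646505 0.29950705 0.09307794]] press@19 z+20 [[0.51139244 0.30284906 0.11288575]] start [[0.49901337 0.01804518 0.08872988]] lid edge [[0.65365683 0.10202359 0.27565535]]
```

Emit:
servo_tool:
  rows: [0,0.0097,0,-0.0285,0,0,0,0,0.0097,0,-0.0285,0,0,0,0,0.0097,0,-0.0285,0,0,0,0,0.0097,0,-0.0285,0,0,0,0,0.0097,0,-0.0285,0,0,0,0,0,0,0,0,0,0,0,0,0,0,0,0,0,0,0,0,0,0,0,0]

```text
time: 1.8
eef_pos: [0.5105, 0.3054, 0.1141]
tool_rot: [0.032, 0.991, -0.004, 0.13]
force: [0.6, 0.7, -0.1]
opening: 0.0001
```

```bash
python3 wl.py w2
```

```text
time 1.8
eef_pos [0.51047883 0.30540485 0.11414092]
tool_rot [ 0.03234675  0.9909414  -0.0036543   0.13028999]
force [ 0.56914068  0.68953312 -0.07772788]
opening 5.3160159108798876e-05
```

View pics/w2.png

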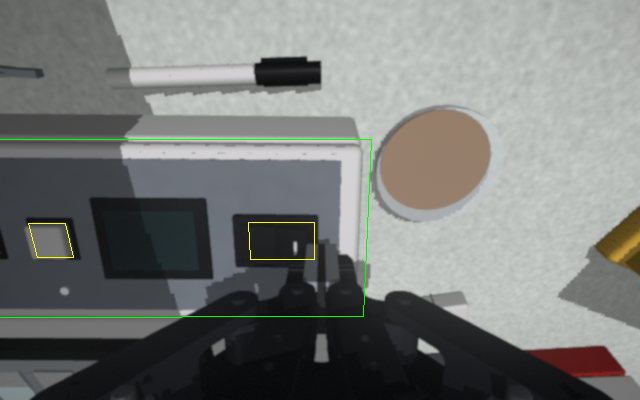

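The close view shows the rocker housing at (233–318,241), with its tick mark near the raised end at (295,246). The fingertips are at u about 321, so they need to go about 7 mm to the right before descending.

Emit:
servo_tool:
  rows: [0,0.001,-0.004,-0.003,0,0,0,0,0.001,-0.003,-0.003,0,0,0,0,0.001,0,-0.003,0,0,0,0,0.001,0,-0.003,0,0,0,0,0.001,0,-0.003,0,0,0,0,0.0005,0,-0.002,0,0,0,0,0,0,0,0,0,0,0,0,0,0,0,0,0]

```text
time: 2.65
eef_pos: [0.5156, 0.298, 0.0957]
tool_rot: [0.032, 0.991, -0.004, 0.13]
force: [-1.3, 0.7, -0.5]
opening: -0.0002
```

Emit:
servo_tool:
  rows: [0,0.0004,0,-0.0015,0,0,0,0,0.0004,0,-0.0015,0,0,0,0,0.0004,0,-0.0015,0,0,0,0,0,0,0,0,0,0,0,0,0,0,0,0,0,0,0,0,0,0,0,0,0,0,0,0,0,0,0,0,0,0,0,0,0,0]

```text
time: 3.45
eef_pos: [0.5168, 0.2978, 0.0912]
tool_rot: [0.032, 0.991, -0.004, 0.13]
force: [0.1, -0.5, 0.4]
opening: -0.0002
```

Emit:
servo_tool:
  rows: [0,0.0003,0,-0.001,0,0,0,0,0.0003,0,-0.001,0,0,0,0,0,0,0,0,0,0,0,0,0,0,0,0,0,0,0,0,0,0,0,0,0,0,0,0,0,0,0,0,0,0,0,0,0,0,0,0,0,0,0,0,0]

```text
time: 4.25
eef_pos: [0.5175, 0.2979, 0.0893]
tool_rot: [0.032, 0.991, -0.004, 0.13]
force: [-0.3, -0.2, 0.3]
opening: -0.0003
```

Emit:
servo_tool:
  rows: [0,0.0003,0,-0.001,0,0,0,0,0.0003,0,-0.001,0,0,0,0,0,0,0,0,0,0,0,0,0,0,0,0,0,0,0,0,0,0,0,0,0,0,0,0,0,0,0,0,0,0,0,0,0,0,0,0,0,0,0,0,0]

```text
time: 5.05
eef_pos: [0.5181, 0.2979, 0.0874]
tool_rot: [0.032, 0.991, -0.004, 0.13]
force: [-2.6, -0.8, 4.9]
opening: 0.0002
```

Emit:
servo_tool:
  rows: [0,0.0003,0,-0.001,0,0,0,0,0.0001,0,-0.0005,0,0,0,0,0,0,0,0,0,0,0,0,0,0,0,0,0,0,0,0,0,0,0,0,0,0,0,0,0,0,0,0,0,0,0,0,0,0,0,0,0,0,0,0,0]

```text
time: 5.85
eef_pos: [0.5183, 0.298, 0.0871]
tool_rot: [0.033, 0.991, -0.004, 0.13]
force: [-11.1, -2.4, 21.2]
opening: -0.0002
```

Emit:
servo_tool:
  rows: [0,-0.0015,0,0.006,0,0,0,0,-0.003,0,0.012,0,0,0,0,-0.005,0,0.02,0,0,0,0,-0.005,0,0.02,0,0,0,0,-0.005,0,0.02,0,0,0,0,-0.005,0,0.02,0,0,0,0,-0.005,0,0.02,0,0,0,0,0,0,0,0,0,0]

```text
time: 6.65
eef_pos: [0.4898, 0.2989, 0.207]
tool_rot: [0.032, 0.991, -0.003, 0.131]
force: [-0.4, -0.8, -1.0]
opening: 0.0002
```

```bash
python3 wl.py w3; python3 - <<'E'
import cv2,numpy as np
a=np.load("w2.npz")["pixels"][200:280,220:340,::-1];b=np.load("w3.npz")["pixels"][:,:,::-1]
from cell import *
s=camera("side")["pixels"][150:180,275:315,::-1];s0=np.load("side0.npz")["pixels"][150:180,275:315,::-1]
o=np.zeros((600,800,3),np.uint8)
o[:240,:360]=cv2.resize(a,(360,240),interpolation=2);o[:240,400:720]=cv2.resize(s0,(320,240),interpolation=2)
o[300:540,400:720]=cv2.resize(s,(320,240),interpolation=2);o[300:540,:360]=cv2.resize(b[160:240,240:360],(360,240),interpolation=2)
cv2.imwrite("pics/cmp.png",o)
E
```

```text
time 6.65
eef_pos [0.48976285 0.29892077 0.20697057]
tool_rot [ 0.03232122  0.99078931 -0.00260196  0.13147287]
force [-0.41815859 -0.78724623 -1.04355781]
opening 0.00022020948198057748
```

View pics/cmp.png

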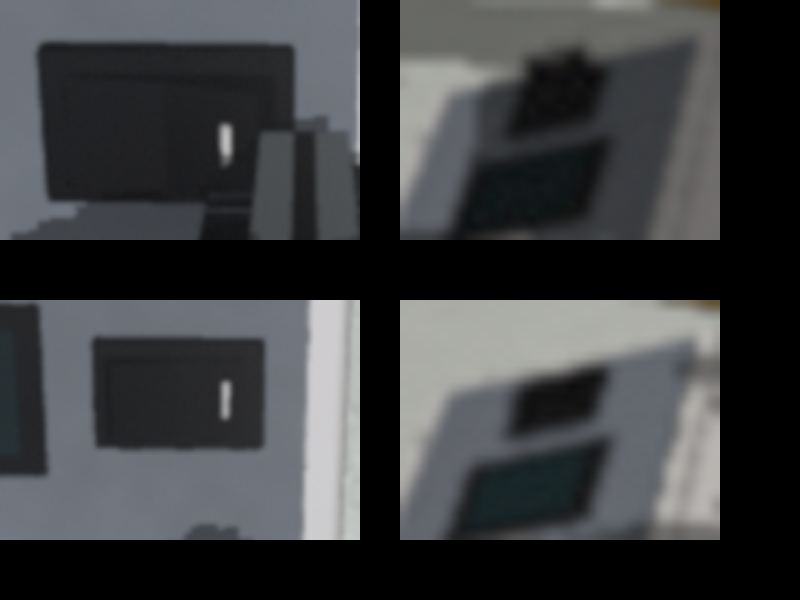

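The rocker now lies flat with its raised left end down (the bump at crop (560,60) in the side view is gone), so it is on. Next is the lid, and I'll work out the arc.

```bash
python3 - <<'E'
from h import *
P=np.load("P.npy")[:3];b=.011
print("hinge",inc(P,[.155,-.04,.108]))
def tcp(th,d=.198,off=0):
    p=np.array(lidpt(th,d,-.04,.018+off));p[0]+=b;return inc(P,p)[0]
print("hover",tcp(1.0,off=.03).round(4))
q=None
for th in np.arange(1.0,-.01,-.1):
    n=tcp(th); print(round(th,2),n.round(4), None if q is None else (n-q).round(4)); q=n
E
```

```text
hinge [[0.78915732 0.09306265 0.108     ]]
hover [0.7337 0.0967 0.3005]
1.0 [0.7085 0.0984 0.2843] None
0.9 [0.6914 0.0995 0.2743] [-0.0171  0.0011 -0.01  ]
0.8 [0.6754 0.1006 0.2626] [-0.016   0.0011 -0.0117]
0.7 [0.6606 0.1016 0.2493] [-0.0148  0.001  -0.0133]
0.6 [0.6472 0.1024 0.2347] [-0.0134  0.0009 -0.0147]
0.5 [0.6354 0.1032 0.2187] [-0.0119  0.0008 -0.0159]
0.4 [0.6252 0.1039 0.2017] [-0.0102  0.0007 -0.017 ]
0.3 [0.6167 0.1045 0.1837] [-0.0085  0.0006 -0.018 ]
0.2 [0.6101 0.1049 0.165 ] [-0.0066  0.0004 -0.0187]
0.1 [0.6053 0.1052 0.1457] [-0.0047  0.0003 -0.0193]
0.0 [0.6026 0.1054 0.126 ] [-0.0028  0.0002 -0.0197]
```

Emit:
servo_tool:
  rows: [0,0,0,0.043,0.24,3.72,0,0,0,0,0.043,0.24,3.72,0,0,0,0,0.043,0.24,3.72,0,0,0,0,0.043,0.24,3.72,0,0,0.03,-0.039,0,0,0,0,0,0.03,-0.039,0,0,0,0,0,0.03,-0.039,0,0,0,0,0,0.03,-0.039,0,0,0,0]

```text
time: 7.55
eef_pos: [0.6098, 0.1401, 0.3743]
tool_rot: [0.033, 0.999, -0.0, -0.001]
force: [0.3, -0.4, -0.1]
opening: -0.0001
```

Emit:
servo_tool:
  rows: [0,0.032,-0.011,0,0,0,0,0,0.032,-0.011,0,0,0,0,0,0.032,-0.011,0,0,0,0,0,0.032,-0.011,0,0,0,0,0,0,0,-0.02,0,0,0,0,0,0,-0.02,0,0,0,0,0,0,-0.02,0,0,0,0,0,0,-0.018,0,0,0]

```text
time: 8.35
eef_pos: [0.7365, 0.0975, 0.2945]
tool_rot: [0.033, 0.999, -0.0, -0.002]
force: [0.2, -0.1, 1.0]
opening: -0.0003
```

```bash
python3 - <<'E'
from cell import *
import cv2
c=camera("side");cv2.imwrite("pics/s2.png",cv2.resize(c["pixels"][40:280,200:470,::-1],None,fx=2.4,fy=2.4))
s=observe();print(s["eef_pos"],s["force"])
E
```

```text
[0.73525071 0.09739679 0.29111556] [-0.62113823 -1.22862938 -2.30302781]
```

View pics/s2.png

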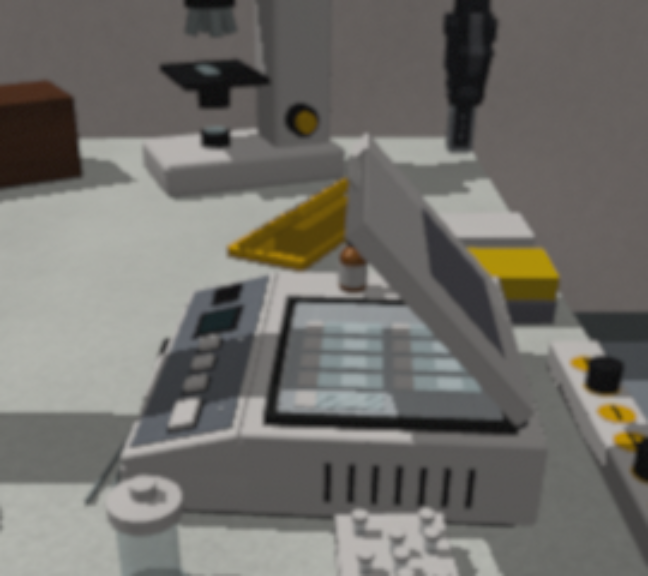

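The tool now stands behind the lid's outer face, and the lid is still open at about 0.75 rad. I'll follow the arc.

Emit:
servo_tool:
  rows: [0,-0.011,0.0005,-0.0045,0,0,0,0,-0.011,0.0005,-0.0045,0,0,0,0,-0.011,0.0005,-0.0045,0,0,0,0,-0.011,0.0005,-0.0045,0,0,0,0,-0.008,0.0005,-0.006,0,0,0,0,-0.008,0.0005,-0.006,0,0,0,0,-0.0074,0.0005,-0.0066,0,0,0,0,-0.0074,0.0005,-0.0066,0,0,0]

```text
time: 9.2
eef_pos: [0.662, 0.102, 0.2543]
tool_rot: [0.033, 0.999, 0.0, 0.0]
force: [1.9, 0.3, 1.4]
opening: 0.0002
```

Emit:
servo_tool:
  rows: [0,-0.0067,0.0005,-0.0073,0,0,0,0,-0.0067,0.0004,-0.0073,0,0,0,0,-0.006,0.0004,-0.008,0,0,0,0,-0.006,0.0004,-0.008,0,0,0,0,-0.005,0.0003,-0.0085,0,0,0,0,-0.005,0.0003,-0.0085,0,0,0,0,-0.0042,0.0003,-0.009,0,0,0,0,-0.0042,0.0003,-0.009,0,0,0]

```text
time: 10.0
eef_pos: [0.6179, 0.1048, 0.1881]
tool_rot: [0.033, 0.999, -0.0, -0.0]
force: [-0.9, 0.8, 1.8]
opening: 0.0002
```

Emit:
servo_tool:
  rows: [0,-0.003,0.0002,-0.0085,0,0,0,0,-0.003,0.0002,-0.0085,0,0,0,0,-0.0025,0.0002,-0.008,0,0,0,0,-0.002,0.0001,-0.007,0,0,0,0,-0.001,0.0001,-0.006,0,0,0,0,-0.001,0.0001,-0.005,0,0,0,0,-0.001,0,-0.004,0,0,0,0,0,0,-0.003,0,0,0]

```text
time: 10.8
eef_pos: [0.6048, 0.1057, 0.1387]
tool_rot: [0.033, 0.999, -0.0, -0.0]
force: [-1.7, 0.1, 2.4]
opening: 0.0
```

Emit:
servo_tool:
  rows: [0,0,0,-0.002,0,0,0,0,0,0,-0.002,0,0,0,0,0,0,-0.002,0,0,0,0,0,0,-0.001,0,0,0,0,0,0,0,0,0,0,0,0,0,0,0,0,0,0,0,0,0,0,0,0,0,0,0,0,0,0,0]

```text
time: 11.6
eef_pos: [0.605, 0.1057, 0.132]
tool_rot: [0.033, 0.999, 0.0, 0.0]
force: [0.4, 0.1, -0.7]
opening: -0.0
```

Emit:
servo_tool:
  rows: [0,0,0,-0.001,0,0,0,0,0,0,-0.001,0,0,0,0,0,0,-0.001,0,0,0,0,0,0,-0.001,0,0,0,0,0,0,0,0,0,0,0,0,0,0,0,0,0,0,0,0,0,0,0,0,0,0,0,0,0,0,0]

```text
time: 12.4
eef_pos: [0.6049, 0.1057, 0.128]
tool_rot: [0.033, 0.999, -0.0, 0.0]
force: [-0.2, 0.8, 0.1]
opening: -0.0001
```

Emit:
servo_tool:
  rows: [0,0,0,-0.001,0,0,0,0,0,0,-0.0005,0,0,0,0,0,0,-0.0005,0,0,0,0,0,0,0,0,0,0,0,0,0,0,0,0,0,0,0,0,0,0,0,0,0,0,0,0,0,0,0,0,0,0,0,0,0,0]

```text
time: 13.2
eef_pos: [0.6049, 0.1057, 0.1261]
tool_rot: [0.033, 0.999, -0.0, 0.0]
force: [-1.2, 0.2, 3.6]
opening: 0.0002
```

Emit:
servo_tool:
  rows: [0,0,0,-0.0005,0,0,0,0,0,0,-0.0005,0,0,0,0,0,0,0,0,0,0,0,0,0,0,0,0,0,0,0,0,0,0,0,0,0,0,0,0,0,0,0,0,0,0,0,0,0,0,0,0,0,0,0,0,0]

```text
time: 14.0
eef_pos: [0.6049, 0.1057, 0.126]
tool_rot: [0.033, 0.999, 0.0, 0.0]
force: [-5.4, -0.2, 11.7]
opening: -0.0
```

Emit:
servo_tool:
  rows: [0,0,0,-0.0005,0,0,0,0,0,0,0,0,0,0,0,0,0,0,0,0,0,0,0,0,0.004,0,0,0,0,0,0,0.012,0,0,0,0,0,0,0.015,0,0,0,0,0,0,0.015,0,0,0,0,0,0,0.015,0,0,0]

```text
time: 14.8
eef_pos: [0.6052, 0.1058, 0.1872]
tool_rot: [0.033, 0.999, 0.0, 0.0]
force: [-0.3, -0.7, 0.1]
opening: -0.0
```

Emit:
servo_tool:
  rows: [0,-0.03,-0.022,0,-0.24,-3.72,0,0,-0.03,-0.022,0,-0.24,-3.72,0,0,-0.03,-0.022,0,-0.24,-3.72,0,0,-0.03,-0.022,0,-0.24,-3.72,0,0,0,0,-0.01,0,0,0,0,0,0,-0.01,0,0,0,0,0,0,-0.01,0,0,0,0,0,0,-0.01,0,0,0]

```text
time: 15.6
eef_pos: [0.4863, 0.0181, 0.145]
tool_rot: [0.032, 0.991, -0.004, 0.13]
force: [-0.0, -0.4, 0.3]
opening: 0.0002
```

```bash
python3 wl.py w4; python3 - <<'E'
from cell import *
import cv2,numpy as np
c=camera("side")["pixels"][60:280,220:460,::-1];w=cv2.imread("pics/w4.png")
o=np.zeros((600,800,3),np.uint8);o[:330,:360]=cv2.resize(c,(360,330),interpolation=2)
c=camera("scene")["pixels"][120:300,230:470,::-1];o[:330,360:800]=cv2.resize(c,(440,330))
o[335:,:]=cv2.resize(w[120:333],(800,265))
cv2.imwrite("pics/cmp2.png",o)
E
```

```text
time 15.6
eef_pos [0.48632141 0.01811402 0.14504263]
tool_rot [ 0.03213421  0.99098419 -0.00403926  0.13000541]
force [-0.02989829 -0.42155781  0.31731049]
opening 0.00023460055632910115
```

View pics/cmp2.png

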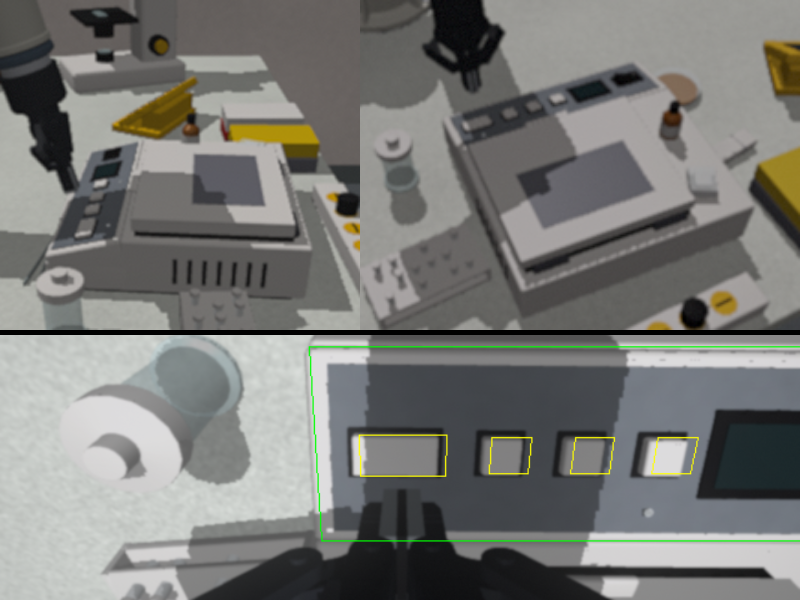

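The lid is shut flat in both views. The fingertips line up with the start key, which is centred at about u=399 in the strip.

Emit:
servo_tool:
  rows: [0,0.0023,0,-0.01,0,0,0,0,0.0023,0,-0.01,0,0,0,0,0.0023,0,-0.01,0,0,0,0,0.0023,0,-0.01,0,0,0,0,0.0014,0,-0.006,0,0,0,0,0.001,0,-0.004,0,0,0,0,0.0005,0,-0.002,0,0,0,0,0,0,0,0,0,0]

```text
time: 16.55
eef_pos: [0.497, 0.0177, 0.0933]
tool_rot: [0.032, 0.991, -0.004, 0.13]
force: [-0.2, -0.2, -0.6]
opening: 0.0002
```

Emit:
servo_tool:
  rows: [0,0.0003,0,-0.001,0,0,0,0,0.0003,0,-0.001,0,0,0,0,0.0003,0,-0.001,0,0,0,0,0.0003,0,-0.001,0,0,0,0,0,0,0,0,0,0,0,0,0,0,0,0,0,0,0,0,0,0,0,0,0,0,0,0,0,0,0]

```text
time: 17.35
eef_pos: [0.4982, 0.0177, 0.0895]
tool_rot: [0.032, 0.991, -0.004, 0.13]
force: [1.3, -0.7, -0.1]
opening: -0.0004
```

Emit:
servo_tool:
  rows: [0,0.0003,0,-0.001,0,0,0,0,0.0003,0,-0.001,0,0,0,0,0.0003,0,-0.001,0,0,0,0,0,0,0,0,0,0,0,0,0,0,0,0,0,0,0,0,0,0,0,0,0,0,0,0,0,0,0,0,0,0,0,0,0,0]

```text
time: 18.15
eef_pos: [0.4991, 0.0177, 0.0865]
tool_rot: [0.032, 0.991, -0.004, 0.13]
force: [-0.8, -1.0, 3.7]
opening: -0.0002
```

Emit:
servo_tool:
  rows: [0,0.0003,0,-0.001,0,0,0,0,0.0002,0,-0.0005,0,0,0,0,0,0,0,0,0,0,0,0,0,0,0,0,0,0,0,0,0,0,0,0,0,0,0,0,0,0,0,0,0,0,0,0,0,0,0,0,0,0,0,0,0]

```text
time: 18.95
eef_pos: [0.4995, 0.0177, 0.085]
tool_rot: [0.032, 0.991, -0.004, 0.13]
force: [-1.7, -2.4, 4.1]
opening: -0.0001
```

Still moving (0.085), with about 4.5 N on it. Continuing until the hard stop.

Emit:
servo_tool:
  rows: [0,0.0002,0,-0.0007,0,0,0,0,0.0002,0,-0.0007,0,0,0,0,0,0,0,0,0,0,0,0,0,0,0,0,0,0,0,0,0,0,0,0,0,0,0,0,0,0,0,0,0,0,0,0,0,0,0,0,0,0,0,0,0]

```text
time: 19.75
eef_pos: [0.4997, 0.0177, 0.0843]
tool_rot: [0.032, 0.991, -0.004, 0.13]
force: [-10.4, -1.3, 22.2]
opening: -0.0
```

That is the hard stop: the force jumped to about 24 N with no further travel. Releasing straight back.

Emit:
servo_tool:
  rows: [0,-0.0005,0,0.002,0,0,0,0,-0.001,0,0.004,0,0,0,0,-0.002,0,0.008,0,0,0,0,-0.005,0,0.02,0,0,0,0,-0.005,0,0.02,0,0,0,0,-0.006,0,0.025,0,0,0,0,-0.006,0,0.025,0,0,0,0,0,0,0,0,0,0]

```text
time: 20.55
eef_pos: [0.4758, 0.0179, 0.191]
tool_rot: [0.032, 0.991, -0.004, 0.132]
force: [-0.3, 0.5, 0.5]
opening: -0.0003
```

```bash
python3 wl.py w5; python3 - <<'E'
from cell import *
import cv2,numpy as np
c=camera("side")["pixels"][60:280,220:460,::-1];w=np.load("w5.npz")["pixels"][:,:,::-1]
o=np.zeros((600,800,3),np.uint8);o[:330,:360]=cv2.resize(c,(360,330),interpolation=2)
c=camera("scene")["pixels"][120:300,230:470,::-1];o[:330,360:800]=cv2.resize(c,(440,330))
o[335:,:]=cv2.resize(w[100:313],(800,265))
cv2.imwrite("pics/cmp3.png",o)
E
```

```text
time 20.55
eef_pos [0.47583443 0.01794527 0.19097453]
tool_rot [ 0.03233376  0.99066437 -0.00379164  0.13237918]
force [-0.34821986  0.47057893  0.502248  ]
opening -0.00033726702377734845
```

View pics/cmp3.png

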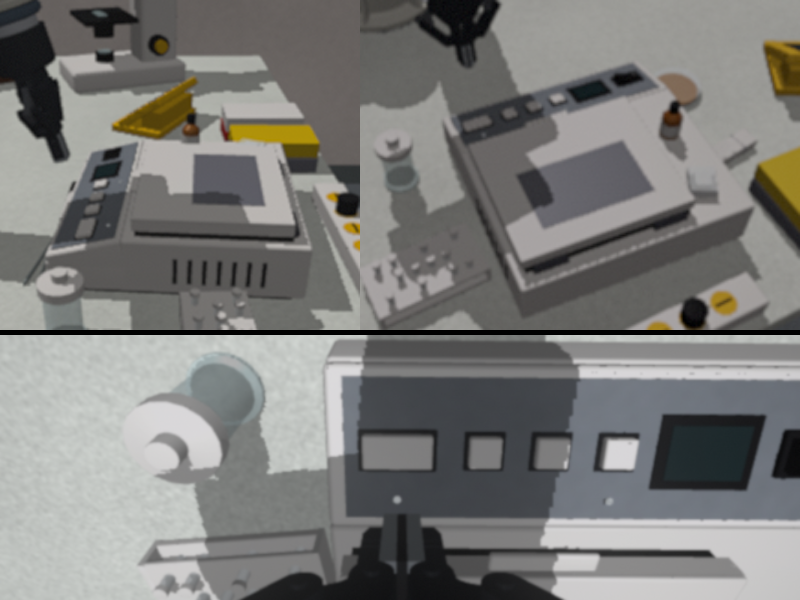

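The lid is shut, the keys are up, the rocker is down on the left, the bystanders haven't moved, and the tool is clear.

```bash
python3 -c "
from cell import *
print(close_job())"
```

```text
the job is handed in; nothing more can be done
None
```

The run is started: all three steps were done in the order asked, and the job was handed in at about 20.6 s on the robot's clock, well under the 45 s limit.

- **Rocker:** I pressed the raised left end down to its hard stop (about 24 N). Before-and-after pictures show the raised end gone.
- **Lid:** I pushed it down along its arc at about 2 N, with the last few millimetres at about 10 mm/s or less. It stopped at z = 0.126 m, the stated shut height, with force building and no more travel. The final pictures show it flat and shut.
- **Start key:** I pressed it along the panel's normal to its hard stop (about 24 N), then backed straight off. It looks to be back up, but I judged that from pictures only.
- **Surroundings:** The three small keys were never touched, and nothing standing around looks moved in the final pictures. The tool ended about 0.1 m clear of the panel.

One check disagreed: the early camera fit left up to 13 px of error at one rear corner of the incubator. It also put the rocker about 3 mm too far left. I corrected the rocker position from a close wrist view before pressing.

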